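# Rock the tight locating block out of the rail jig

### The job

The rail jig on the pool table must be emptied: first take the round tin that stands on its base and set it upright on the cork mat. Then take the jig's tight wooden locating block by its rubber-sleeved cross-bar and rock it a good centimetre each way, to the robot's left first, then to its right and so on, easing it up a little with each swing, without lifting, tipping or dragging the jig, which only stands on the cloth. Finish still holding the freed block by its bar, quiet and hanging upright, straight above the jig with its foot just clear of it (about 3 cm above the cheek tops), and leave everything else on the table where it is.

Things in the scene. Friction and masses are not known exactly. Their poses are not given: they have to be found in the camera images.
- jig: Grey iron rail jig, 4.2 kg, loose on the cloth, rubber sole. Origin: centre of its underside, z up; y is the rocking direction (+y to the robot's left), x away from the robot; yaw within 0.5 rad. Base plate 110 (x) by 190 (y) by 15 mm. Two cheeks on it, near and far, each 32 (x) by 48 (y) mm, tops 60 mm above the cloth, gap 36 mm. Pulled straight up, the block lifts the whole jig.
- block: Hardwood block, about 200 g, 30 (x) by 36 (y) by 62 mm high, with a 10 mm steel stem up to a cross-bar. Origin: centre of its foot; axes as the jig's while seated. Seated, the foot is centred on the jig's base plate, 15 mm above the cloth. It rocks about x between the jaws; 8 to 20 N sideways at the bar moves it. The foot is level with the cheek tops after rising 45 mm.
- bar (a point): Middle of the block's round rubber-sleeved cross-bar: 10 mm diameter, 50 mm long along the block's x axis, 104 mm above the block's foot (119 mm above the cloth while seated). Pinched from above with the fingers closing along y, it turns between the fingers, so the gripper can stay upright while the block rocks (grip hard, about 50 N, or it slips).
- socket (a point): Middle of the socket and jaws, 35 mm above the jig's underside, 84 mm below the seated bar. Two rubber jaws (24 mm in y, 21 to 49 mm above the cloth) press on the block's x faces by springs, 32 N each, and close in 3 mm when it is out. Ends open but for 8 mm lips. While it rocks, an upward pull of 10 to 25 N lifts it 2 to 3 mm a swing; once risen 34 mm the jaws let go, leaving only its weight.
- tin: Closed round metal tin, 50 mm diameter, 100 mm tall, 180 g (0.7 to 1.3 times that). Origin: centre of its underside. It starts upright on the jig's base plate (15 mm above the cloth), at the jig's -y end, about 53 mm from the jig's middle, in the way of the rocking bar and the fingers.
- mat: Square cork mat, 110 mm by 110 mm, 4 mm thick, fixed on the cloth to the robot's right of the jig. Origin: centre of its underside.
- level: Bystander: aluminium spirit level, 230 by 25 by 45 mm, beyond the jig. Origin: centre of its underside.
- brush: Bystander: table brush, 230 by 50 by 45 mm, to the left. Origin: centre of its underside.
- chalk_a: Bystander: cue chalk, 23 mm cube, to the left of the jig. Origin: centre of its underside.
- chalk_b: Bystander: cue chalk, 23 mm cube, beyond the mat. Origin: centre of its underside.
- driver: Bystander: screwdriver lying to the left. Origin: on its axis, underside.
- mallet: Bystander: hammer lying on the right. Origin: underside of its middle.
Things that resemble listed ones, but are neither listed nor needed, are in the scene too. What is meant by the mat is not purple, and is the smaller of those in its own colour.

How it is judged:
On the way, in this order (a step that is already met when the one before it is completed fails the run):
1. the tin stands upright on the cork mat, let go, while the block is still seated in the jig (horizontal distance between tin and mat below 0.035 m and height (world z) of tin below 0.012 m and angle between tin's own z axis and vertical below 0.1 rad and contact force between the fingers and tin below 0.05 N and z of block in the frame of jig below 0.022 m), for 0.2 s.
2. the block, still in the jig, is rocked to the left: bar at least 8 mm off the jig's middle (y of bar in the frame of jig above 0.008 m and z of block in the frame of jig below 0.06 m), for 0.04 s.
3. the block, still in the jig, is rocked to the right: bar at least 8 mm off the jig's middle (y of bar in the frame of jig below -0.008 m and z of block in the frame of jig below 0.06 m), for 0.04 s.
At the end, for the whole second after the job is handed in: Fingers hold the block at rest, upright within 0.3 rad, not touching the jig, its foot 6 to 65 mm above the cheek tops and within 35 mm of the jig's middle; the jig stands flat; the tin stands upright on the mat within 35 mm of its centre (horizontal distance between tin and mat below 0.035 m and height (world z) of tin below 0.012 m and angle between tin's own z axis and vertical below 0.1 rad and z of block in the frame of jig between 0.066 and 0.125 m and horizontal distance between block and jig below 0.035 m and angle between block's own z axis and vertical below 0.3 rad and contact force between the fingers and block above 1 N and contact force between block and jig below 0.1 N and linear speed of block below 0.05 m/s and height (world z) of jig below 0.004 m and angle between jig's own z axis and vertical below 0.04 rad); the arm keeps its last pose, push and grip.
It fails at once if the jig is lifted more than 8 mm, tipped more than 0.08 rad or dragged more than 25 mm (height (world z) of jig above 0.008 m or angle between jig's own z axis and vertical above 0.08 rad or distance of jig from where it was at the start of the episode above 0.025 m).
It fails at once if a bystander is moved more than 30 mm (distance of any of level, brush, chalk_a, chalk_b, driver, mallet from where it was at the start of the episode above 0.03 m).
It also fails if it takes over 72 s, if anything falls off the work surface, if the arm or the gripper's body presses on something with over 40 N, if the wrist force passes 120 N, or if a joint passes its speed limit or range.

### The arm

A 7-joint arm with a two-finger parallel gripper is mounted at the origin on the work surface. World frame = base frame: x ahead of the robot, y to its left, z up, the work surface at z = 0. Lengths are in m, angles in rad, forces in N, time in s.
With the tool pointing down it reaches from about 0.425 to 0.825 m from the base axis. Payload 3.6 kg.
Tool frame: the origin (TCP) lies on the centre line of the jaws, within the pads' length; the fingertips stand 14 mm ahead of it and the grasp point (between the pads) lies 5 mm behind it; z points along the fingers, y is the line along which they close (so a half turn about z gives the same grasp; the last joint's range is limited). The gripper opens to 93 mm and grips with 3 to 60 N. Pads are 15 mm wide; open, the fingers measure 128 mm over their backs; the gripper's body (75 mm by 188 mm) begins 65 mm behind the grasp point.
Start: joints at [1.29, 0.615, -0.013, 1.423, 0.008, 1.103, -0.04], TCP at [0.163, -0.629, 0.233] pointing down, gripper open.
Joint ranges: [-3.12, 3.12], [-0.3, 2.06], [-1.34, 1.32], [0.26, 2.42], [-1.36, 4.5], [0.01, 1.98], [-2.84, 2.84]. Speed limits (rad/s): [2.79, 2.79, 3.14, 3.14, 3.14, 3.14, 3.14].

### API

Orientations are given as a unit quaternion [w, x, y, z].
In Python, from rig import manip, eyes, job, nets gives the robot as it stands.
- The arm moves only by the tool play_rows, never from a script. Its argument "targets" is a list of rows, each a list of 4 numbers: the shift along the tool's x, y, z in units of 40 mm (1.0 is 40 mm), then the turn about the tool's z in units of 6 degrees (1.0 is 6 degrees). In form: [[x, y, z, roll], ...]. A call has 1 to 8 rows; each row shifts and turns the commanded pose from where the row before left it, along the tool's axes as they then stand; what a row does not reach is not made up. A row lasts 1/12 s, in which the tool goes at most 41.7 mm and 7.16 degrees, less where a joint would pass 70% of its speed; a pose out of reach is approached as far as the arm can. A call is refused whole if a number of a shift passes 1 or a number of a turn 1, either way. A call with a gripper value outside its range is refused whole. "grip" is the finger opening in mm, from 0 to 93, set as the call begins (left out, the last holds). The fingers move at their own pace and stop on an object; the grip force is fixed at half the most. Time passes only in rows, so rows that do not move let the fingers close. It gives the time, the measured TCP pose, the force, the opening and the grip force at its end, in the units of the state.
- manip.observe(): the state, without advancing time (a new reading comes with each control period).
- eyes.read_camera(name): name is "scene" or "top" or "wrist"; returns a dict with "img" (480x640x3 uint8, blue, green, red), "intrinsics" (3x3 intrinsics, pixels), "k1" (the pictures are not rectified: a ray, as slopes to the right and down, at radius r is drawn at 1 + k1 r^2 times it, then the intrinsics apply), "rvec" (rotation vector, rad) and "tvec" (3), from world to camera coordinates, as OpenCV has them. Camera axes: x right, y down, z forward; pixel columns grow to the right and rows downward; lengths in m; the calibration is good to about 2 mm. A picture is of the moment at which its call begins. There is no depth.
- job.sign_off(): hands the job in; it is judged then, once.
Trained networks look in a picture, given as the dict that the camera call returned (one of the last four; its "shot" number tells which), for a name from the list of things; names that differ only in an ending like _2 or _b are one class to them, and where a whole thing is asked for, a point or a joint stands for the part that bears it (a point fixed in the world has none). Each returns a list of dicts, best first, with "score" (0 to 1); they miss things now and then, are a little off and sometimes report something else, mostly with a low value. They report only what shows in the picture. A call takes as long as a camera call. They do not tell look-alikes from the thing itself.
- nets.boxes_of(picture, name): "xyz" ([x, y, z] in m, in the coordinates of the camera as it stood for that picture, good to about 4 mm: the middle of the surface that is visible of it).
- nets.cut_out(picture, name): "pixels" (480x640 bool, what is visible of it).
The state is a dict: "time_s": time; "qpos": joint angles; "qvel": joint speeds; "effort": joint torques, N m; "position": TCP position; "eef_rot": TCP orientation; "wrist_force": force on the tool from outside, world axes, zero at the start; "ft_torque": the same for the moment, N m; "width": finger opening in m; "gripper_force": force on a finger pad.
Only numpy, scipy, OpenCV 4.12 (cv2) and the standard library are available. Lean on these libraries where they do the work, as an engineer would, in place of code of your own. Each camera call takes 0.05 s, during which the arm holds its last target. There are 200 camera calls.

## Working session

There is one attempt and no reset: what is moved stays moved. The work goes in short steps, Python scripts to look and compute and a tool call to move; the robot and the scene stay as the last step left them, time stands still between calls to the robot, and variables do not carry over. Pictures are saved under pics/ and viewed, at most 12 in all, crops included, and the job is handed in when it is done.

Besides the shell and the picture viewer there is one more tool, called after ">>>" as name([rows], argument=value, ...), one row to a line, values as JSON. play_rows: Moves the arm, as the interface text tells. Its arguments: {"type":"object","properties":{"targets":{"type":"array","items":{"type":"array","items":{"type":"number"}}},"grip":{"type":"number"}},"required":["targets"]}

```bash
ls; mkdir -p pics; cat > h.py <<'E'
import numpy as np, cv2
from rig import manip, eyes, job, nets
from scipy.spatial.transform import Rotation as R
def w(p,xyz):
    Rm=cv2.Rodrigues(np.array(p["rvec"],float))[0]
    return Rm.T@(np.array(xyz)-np.array(p["tvec"]).ravel())
def ray(p,u,v):
    K=np.array(p["intrinsics"]); d=np.array([(u-K[0,2])/K[0,0],(v-K[1,2])/K[1,1]]); s=d.copy()
    for _ in range(20): s=d/(1+p["k1"]*(s@s))
    Rm=cv2.Rodrigues(np.array(p["rvec"],float))[0]
    return w(p,[0,0,0]), Rm.T@np.array([s[0],s[1],1])
def onz(p,u,v,z):
    o,d=ray(p,u,v); return o+d*(z-o[2])/d[2]
def proj(p,P):
    Rm=cv2.Rodrigues(np.array(p["rvec"],float))[0]
    c=Rm@np.array(P)+np.array(p["tvec"]).ravel(); s=c[:2]/c[2]; s=s*(1+p["k1"]*(s@s))
    K=np.array(p["intrinsics"]); return K[0,0]*s[0]+K[0,2],K[1,1]*s[1]+K[1,2]
def tri(obs):
    A=np.zeros((3,3));b=np.zeros(3)
    for p,u,v in obs:
        o,d=ray(p,u,v); d=d/np.linalg.norm(d); M=np.eye(3)-np.outer(d,d); A+=M;b+=M@o
    return np.linalg.solve(A,b)
E
cat > a.py <<'E'
from h import *
np.set_printoptions(precision=4,suppress=True)
s=manip.observe(); print(s)
ims=[]
for c in ["scene","top"]:
    p=eyes.read_camera(c); cv2.imwrite(f"pics/{c}0.png",p["img"])
    print(c, "cam at", w(p,[0,0,0]))
    for n in ["jig","block","bar","tin","mat","level","brush","chalk_a","driver","mallet"]:
        for r in nets.boxes_of(p,n)[:4]:
            X=w(p,r["xyz"]); print(n,round(r["score"],2),X,np.round(proj(p,X)))
E
python3 a.py
```

```text
pics
{'time_s': 0.0, 'qpos': array([ 1.2905,  0.6159, -0.0126,  1.4249,  0.0081,  1.1034, -0.0404]), 'qvel': array([-0.0013, -0.0006,  0.0006,  0.001 ,  0.0002, -0.0005,  0.    ]), 'effort': array([ -0.0006, -45.893 ,   0.2094, -16.5743,  -0.061 ,   0.0205,
         0.0002]), 'position': array([ 0.163 , -0.6284,  0.2315]), 'eef_rot': array([-0.0013,  0.992 ,  0.1266, -0.0002]), 'wrist_force': array([ 0.6576, -0.5591, -0.1991]), 'ft_torque': array([0.0441, 0.0424, 0.0261]), 'gripper_force': 0.0, 'width': 0.09277250426923463}
scene cam at [1.307  0.4111 0.7003]
jig 0.92 [0.6051 0.1046 0.0204] [349. 296.]
jig 0.63 [0.5782 0.0397 0.0924] [330. 255.]
jig 0.5 [0.3394 0.3935 0.0192] [503. 272.]
block 0.88 [0.5763 0.087  0.074 ] [348. 268.]
bar 0.75 [0.5741 0.0876 0.0806] [349. 265.]
tin 0.92 [0.5791 0.04   0.0916] [329. 256.]
mat 0.83 [0.3821 0.0486 0.0031] [366. 245.]
mat 0.76 [ 0.5293 -0.2821  0.0092] [233. 235.]
level 0.69 [0.7907 0.0863 0.0437] [298. 339.]
brush 0.8 [0.6496 0.4313 0.0467] [495. 357.]
brush 0.36 [ 0.7094 -0.1774  0.0195] [220. 281.]
chalk_a 0.67 [ 0.7088 -0.1773  0.02  ]
[... 239 characters left out ...]
.4748]
jig 0.63 [0.56   0.0988 0.016 ] [278. 240.]
block 0.58 [0.5701 0.0831 0.0818] [282. 231.]
bar 0.63 [0.5686 0.079  0.0766] [284. 232.]
tin 0.85 [0.5552 0.035  0.1158] [300. 234.]
tin 0.59 [0.5569 0.0999 0.0152] [277. 241.]
tin 0.49 [ 0.5268 -0.2893  0.004 ] [421. 256.]
mat 0.81 [0.383  0.0457 0.0024] [296. 307.]
mat 0.65 [ 0.525  -0.2872  0.0048] [421. 256.]
mat 0.58 [ 0.3014 -0.2104  0.0066] [393. 340.]
level 0.62 [0.7731 0.0765 0.0445] [288. 161.]
brush 0.58 [0.6124 0.4281 0.044 ] [154. 215.]
chalk_a 0.64 [ 0.7054 -0.1795  0.025 ] [381. 189.]
driver 0.81 [0.3236 0.3868 0.0176] [164. 326.]
mallet 0.63 [ 0.4459 -0.4448  0.0257] [483. 286.]
mallet 0.49 [0.4609 0.2976 0.0179] [201. 274.]
```

View pics/scene0.png

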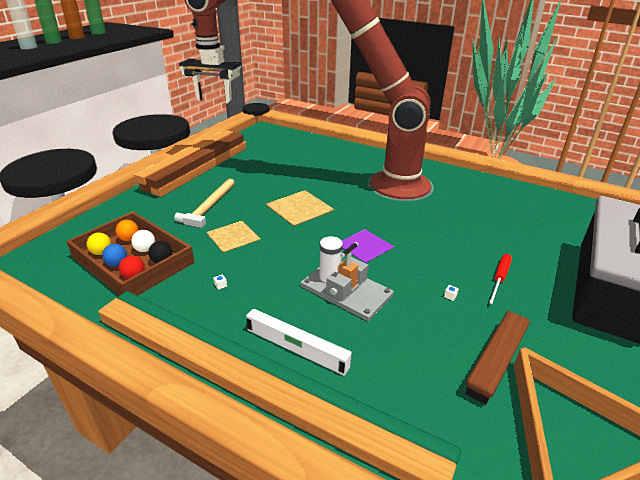

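View pics/top0.png

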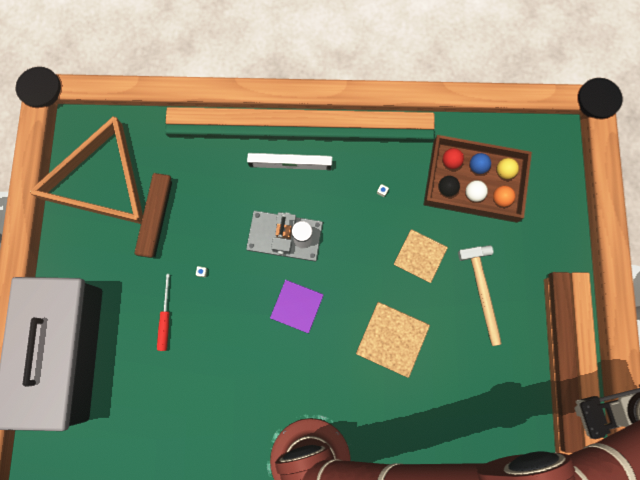

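The smaller cork mat is at top px (421,256), about (0.527, -0.286). The purple mat and the larger cork mat are the decoys. The jig shows at top px (285,235), with yaw about -0.15 and the tin on its -y end. I'll turn the wrist so the fingers close along the jig's x for the tin, then go above it.

>>> play_rows([
  [0,0,-0.2,-1],
  [0,0,-0.2,-1],
  [0,0,-0.2,-1],
  [0,0,-0.2,-1],
  [0,0,-0.2,-1],
  [0,0,-0.2,-1],
  [0,0,-0.2,-1],
  [0,0,-0.2,-1],
], grip=93)

```text
time_s: 1.77
position: [0.1631, -0.6291, 0.297]
eef_rot: [-0.0, 0.853, 0.521, -0.0]
wrist_force: [0.5, -0.3, -0.7]
width: 0.0927
gripper_force: 0.0
```

>>> play_rows([
  [0,0,0,-1],
  [0,0,0,-1],
  [0,0,0,-1],
  [0,0,0,-0.2],
  [0.9,0.37,0,0],
  [0.9,0.37,0,0],
  [0.9,0.37,0,0],
  [0.9,0.37,0,0],
])

```text
time_s: 2.43
position: [0.243, -0.4936, 0.2966]
eef_rot: [0.0, 0.757, 0.653, 0.0]
wrist_force: [0.5, 0.3, -0.3]
width: 0.0928
gripper_force: 0.0
```

>>> play_rows([
  [0.9,0.37,0,0],
  [0.9,0.37,0,0],
  [0.9,0.37,0,0],
  [0.9,0.37,0,0],
  [0.9,0.37,0,0],
  [0.9,0.37,0,0],
  [0.9,0.37,0,0],
  [0.9,0.37,0,0],
])

```text
time_s: 3.1
position: [0.4016, -0.2255, 0.2971]
eef_rot: [0.0, 0.757, 0.653, 0.0]
wrist_force: [0.3, -0.2, 0.1]
width: 0.0929
gripper_force: 0.0
```

>>> play_rows([
  [0.9,0.37,0,0],
  [0.9,0.37,0,0],
  [0.9,0.37,0,0],
  [0.9,0.37,0,0],
  [0.9,0.37,0,0],
  [0.9,0.37,0,0],
  [0.5,0.37,0,0],
  [0,0,0,0],
])

```text
time_s: 3.77
position: [0.5399, -0.0019, 0.2969]
eef_rot: [-0.001, 0.754, 0.657, 0.003]
wrist_force: [-0.0, 0.0, 0.4]
width: 0.0931
gripper_force: 0.0
```

```bash
cat > b.py <<'E'
from h import *
import sys
np.set_printoptions(precision=4,suppress=True)
tag=sys.argv[1]; s=manip.observe(); print(s["position"],s["eef_rot"],s["qpos"])
P={}
for c in ["wrist","scene","top"]:
    p=P[c]=eyes.read_camera(c); cv2.imwrite(f"pics/{c}{tag}.png",p["img"])
    print(c, "cam at", w(p,[0,0,0]))
    for n in ["jig","block","bar","tin"]:
        for r in nets.boxes_of(p,n)[:2]:
            X=w(p,r["xyz"]); print(n,round(r["score"],2),X,np.round(proj(p,X)))
import pickle; pickle.dump(P,open(f"P{tag}.pkl","wb"))
E
python3 b.py 1
```

```text
[ 0.5399 -0.0019  0.2969] [-0.0009  0.7538  0.657   0.0028] [ 0.3269  0.4241 -0.5379  1.6368  0.2291  1.1412 -0.4041]
wrist cam at [0.5502 0.0786 0.4479]
jig 0.8 [0.5768 0.1114 0.0137] [341. 105.]
block 0.66 [0.5732 0.0801 0.0722] [344. 131.]
bar 0.81 [0.5713 0.0859 0.0745] [342. 126.]
bar 0.64 [0.5584 0.0361 0.1185] [337. 179.]
tin 0.91 [0.5595 0.0353 0.1164] [338. 179.]
scene cam at [1.307  0.4111 0.7003]
jig 0.95 [0.6054 0.107  0.0174] [349. 297.]
block 0.81 [0.5768 0.0848 0.0772] [347. 266.]
block 0.26 [0.5757 0.0402 0.0927] [330. 255.]
bar 0.64 [0.5747 0.0866 0.0775] [349. 266.]
tin 0.74 [0.5775 0.039  0.094 ] [329. 254.]
tin 0.62 [ 0.712  -0.1774  0.0201] [219. 282.]
top cam at [ 0.2438 -0.0087  1.4748]
jig 0.68 [0.5591 0.1158 0.0153] [271. 240.]
jig 0.32 [0.6119 0.429  0.0471] [154. 215.]
block 0.52 [0.5686 0.0858 0.0779] [281. 231.]
bar 0.71 [ 0.4465 -0.4484  0.0222] [484. 286.]
bar 0.66 [0.5724 0.0786 0.0755] [284. 230.]
```

View pics/wrist1.png

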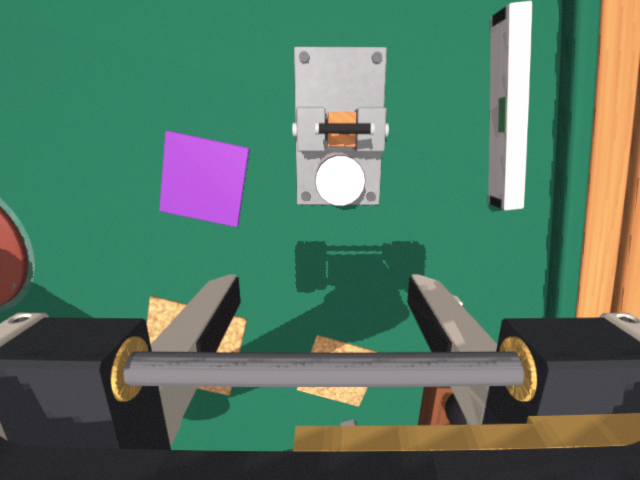

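The wrist picture shows the plate corners at about (294,47), (386,47), (381,205) and (297,205), the bar from (316,128) to (374,128), and the tin top at (340,180). Next I'll refine these by colour and check the heights against the scene view.

```bash
cat > c.py <<'E'
from h import *
import pickle
np.set_printoptions(precision=4,suppress=True)
P=pickle.load(open("P1.pkl","rb")); p=P["wrist"]; q=P["scene"]; t=P["top"]
print("corners",[onz(p,u,v,.015)[:2] for u,v in [(294,47),(386,47),(381,205),(297,205)]])
g=p["img"].astype(int)
m=np.zeros(g.shape[:2],np.uint8); m[145:215,305:380]=(g[145:215,305:380].min(2)>200)
ys,xs=np.nonzero(m); (cx,cy),r=cv2.minEnclosingCircle(np.c_[xs,ys].astype(np.float32)); print("tin px",cx,cy,r,onz(p,cx,cy,.115))
m=np.zeros(g.shape[:2],np.uint8); m[120:137,312:380]=(g[120:137,312:380].max(2)<45)
ys,xs=np.nonzero(m); bu,bv=(xs.min()+xs.max())/2,(ys.min()+ys.max())/2
print("bar px",xs.min(),xs.max(),ys.min(),ys.max(),onz(p,xs.min(),bv,.119),onz(p,xs.max(),bv,.119))
# scene: bar and tin
s=q["img"]; cv2.imwrite("pics/sc1.png",cv2.resize(s[215:330,280:410],None,fx=5,fy=5,interpolation=cv2.INTER_CUBIC))
print("proj bar in scene",proj(q,onz(p,bu,bv,.119)),"tin top",proj(q,onz(p,cx,cy,.115)), "in top",proj(t,onz(p,bu,bv,.119)),proj(t,onz(p,cx,cy,.115)))
E
python3 c.py
```

```text
corners [array([0.5302, 0.1827]), array([0.6372, 0.1682]), array([ 0.6144, -0.0193]), array([ 0.5041, -0.0041])]
tin px 339.6618347167969 180.25723266601562 24.83773422241211 [0.5609 0.034  0.115 ]
bar px 325 358 132 133 [0.5525 0.0812 0.119 ] [0.5835 0.077  0.119 ]
proj bar in scene (np.float64(347.87372236707), np.float64(248.42844662661824)) tin top (np.float64(331.23371778856927), np.float64(242.33893743086898)) in top (np.float64(282.9181540625143), np.float64(227.97788150210243)) (np.float64(300.82012129509303), np.float64(231.5077365587001))
```

View pics/sc1.png

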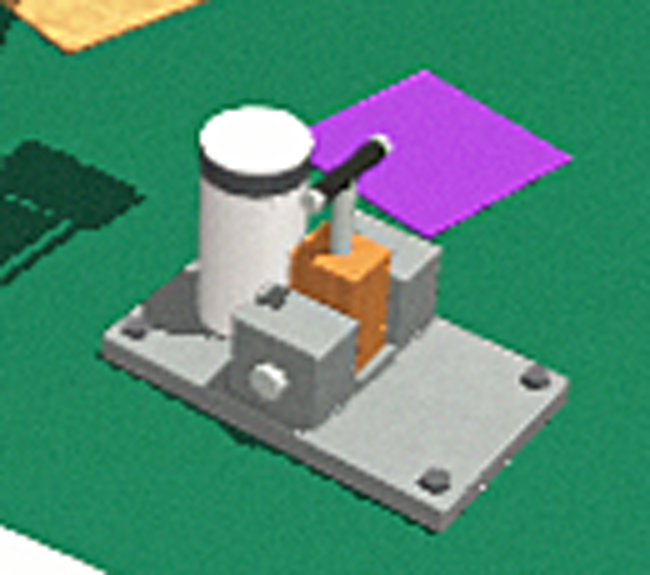

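In the scene crop the bar middle is at px (349.4,248.6) and the tin top at (331.2,243.4). Both agree with the wrist rays at heights of 0.119 and 0.115. That puts the tin at (0.561,0.034), and the jig at about (0.569,0.085) with yaw -0.135.

>>> play_rows([
  [0.48,0.2,0,0],
  [0.48,0.2,0,0],
  [0,0,0.9,0],
  [0,0,0.9,0],
  [0,0,0.9,0],
  [0,0,0.9,0],
  [0,0,0,0],
  [0,0,0,0],
])

```text
time_s: 5.18
position: [0.5579, 0.0272, 0.1517]
eef_rot: [-0.001, 0.756, 0.654, -0.001]
wrist_force: [0.1, 0.3, 0.8]
width: 0.093
gripper_force: 0.0
```

>>> play_rows([
  [0.17,0.05,0.6,0],
  [0,0,0.6,0],
  [0,0,0.6,0],
  [0,0,0,0],
  [0,0,0,0],
])

```text
time_s: 5.6
position: [0.563, 0.034, 0.0824]
eef_rot: [0.001, 0.756, 0.654, 0.001]
wrist_force: [0.1, 0.1, 0.1]
width: 0.0929
gripper_force: 0.0
```

>>> play_rows([
  [0,0,0,0],
  [0,0,0,0],
  [0,0,0,0],
  [0,0,0,0],
  [0,0,0,0],
  [0,0,0,0],
], grip=46)

```text
time_s: 6.1
position: [0.5619, 0.0336, 0.0811]
eef_rot: [0.0, 0.756, 0.654, 0.0]
wrist_force: [0.1, -0.2, -0.4]
width: 0.0576
gripper_force: 0.0
```

>>> play_rows([
  [0,0,0,0],
  [0,0,0,0],
  [0,0,0,0],
  [0,0,0,0],
], grip=0)

```text
time_s: 6.43
position: [0.5618, 0.0337, 0.0808]
eef_rot: [0.0, 0.756, 0.654, 0.0]
wrist_force: [0.2, -0.6, 1.0]
width: 0.0495
gripper_force: 30.0
```

>>> play_rows([
  [0,0,-0.2,0],
  [0,0,-0.4,0],
  [0,0,-0.7,0],
  [0,0,-0.7,0],
  [0,0,-0.4,0],
  [0,0,0,0],
])

```text
time_s: 6.93
position: [0.564, 0.0345, 0.1806]
eef_rot: [0.002, 0.756, 0.654, 0.003]
wrist_force: [0.1, 0.4, -1.5]
width: 0.0498
gripper_force: 30.0
```

>>> play_rows([
  [-0.4,0.03,0,0],
  [-0.8,0.03,0,0],
  [-0.9,0.03,0,0],
  [-0.9,0.03,0,0],
  [-0.9,0.03,0,0],
  [-0.9,0.03,0,0],
  [-0.9,0.03,0,0],
  [-0.9,0.03,0,0],
])

```text
time_s: 7.6
position: [0.5318, -0.2305, 0.1751]
eef_rot: [-0.001, 0.756, 0.654, -0.001]
wrist_force: [0.0, 0.3, -1.3]
width: 0.0495
gripper_force: 30.0
```

>>> play_rows([
  [-0.8,0,0,0],
  [-0.5,0,0,0],
  [-0.2,0,0,0],
  [0,0,0,0],
  [0,0,0,0],
])

```text
time_s: 8.02
position: [0.5246, -0.2864, 0.1758]
eef_rot: [-0.001, 0.756, 0.655, 0.0]
wrist_force: [0.1, 0.0, -0.6]
width: 0.0497
gripper_force: 30.0
```

```bash
cat > d.py <<'E'
from h import *
np.set_printoptions(precision=4,suppress=True)
s=manip.observe(); print(s["position"],s["eef_rot"])
for c in ["top","scene","wrist"]:
    p=eyes.read_camera(c)
    cv2.imwrite(f"pics/{c}2.png",p["img"])
    for n in ["mat","tin"]:
        for r in nets.boxes_of(p,n)[:3]: 
            X=w(p,r["xyz"]); print(c,n,round(r["score"],2),X,np.round(proj(p,X)))
    # cork mask near target
    h=cv2.cvtColor(p["img"],cv2.COLOR_BGR2HSV); m=cv2.inRange(h,(10,90,130),(28,255,255))
    cs,_=cv2.findContours(m,cv2.RETR_EXTERNAL,cv2.CHAIN_APPROX_NONE)
    for k in cs:
        if cv2.contourArea(k)>300:
            r=cv2.minAreaRect(k); X=onz(p,*r[0],.004)
            print(c,"cork",np.round(r[0]),np.round(r[1]),X)
E
python3 d.py
```

```text
[ 0.5246 -0.2864  0.1758] [-0.0013  0.7558  0.6548  0.0004]
top mat 0.89 [ 0.3028 -0.2078  0.0063] [392. 339.]
top mat 0.85 [ 0.5145 -0.2688  0.0039] [414. 260.]
top mat 0.69 [0.3821 0.0448 0.0059] [296. 307.]
top tin 0.52 [ 0.5236 -0.2611  0.1556] [421. 245.]
top cork [393. 339.] [58. 58.] [ 0.303  -0.2107  0.004 ]
top cork [570. 363.] [181.  23.] [ 0.2519 -0.668   0.004 ]
top cork [588. 363.] [183.  20.] [ 0.2548 -0.7154  0.004 ]
top cork [420. 256.] [42. 39.] [ 0.5271 -0.2871  0.004 ]
top cork [151. 214.] [16. 82.] [0.6258 0.4491 0.004 ]
top cork [484. 180.] [70. 52.] [ 0.7448 -0.4682  0.004 ]
top cork [619. 297.] [366.  31.] [ 0.427  -0.8123  0.004 ]
top cork [300. 118.] [268.  17.] [0.9204 0.0492 0.004 ]
top cork [ 68. 239.] [132. 258.] [0.5519 0.6688 0.004 ]
top cork [319.  92.] [526.  26.] [ 1.0012 -0.0025  0.004 ]
scene mat 0.71 [0.3864 0.0436 0.0048] [364. 245.]
scene mat 0.66 [ 0.5291 -0.2842  0.0076] [232. 235.]
scene mat 0.58 [ 0.3096 -0.2016  0.0061] [300. 208.]
scene tin 0.92 [ 0.5379 -0.2706  0.1709] [228. 184.]
scene cork [620. 470.] [17. 39.] [0.7492 0.6638 0.004 ]
s
[... 536 characters left out ...]
 cork [104. 190.] [ 26. 245.] [ 0.5309 -0.8017  0.004 ]
scene cork [313. 125.] [150.  20.] [-0.3148 -0.5163  0.004 ]
scene cork [543.  91.] [221. 199.] [-1.4663  0.2888  0.004 ]
wrist mat 0.61 [ 0.5236 -0.2666  0.0001] [320. 199.]
wrist mat 0.59 [ 0.3063 -0.2017  0.0058] [ 88. 166.]
wrist tin 0.87 [ 0.5228 -0.2701  0.212 ] [313. 310.]
wrist cork [384. 431.] [ 63. 398.] [ 0.5618 -0.5701  0.004 ]
wrist cork [432. 370.] [65. 17.] [ 0.6252 -0.4852  0.004 ]
wrist cork [542. 307.] [140.  51.] [ 0.7499 -0.42    0.004 ]
wrist cork [558. 237.] [ 50. 164.] [ 0.7622 -0.339   0.004 ]
wrist cork [325. 215.] [112. 107.] [ 0.5268 -0.2825  0.004 ]
wrist cork [ 84. 168.] [178. 146.] [ 0.3011 -0.2029  0.004 ]
```

>>> play_rows([
  [0.03,0.06,0.6,0],
  [0,0,0.7,0],
  [0,0,0.6,0],
  [0,0,0.35,0],
  [0,0,0.2,0],
  [0,0,0.08,0],
  [0,0,0,0],
  [0,0,0,0],
])

```text
time_s: 9.13
position: [0.5281, -0.2876, 0.0764]
eef_rot: [0.001, 0.756, 0.654, 0.001]
wrist_force: [-0.1, 0.6, -1.7]
width: 0.0495
gripper_force: 30.0
```

>>> play_rows([
  [0,0,0.05,0],
  [0,0,0.05,0],
  [0,0,0.03,0],
  [0,0,0,0],
  [0,0,0,0],
])

```text
time_s: 9.55
position: [0.5272, -0.2875, 0.0704]
eef_rot: [0.0, 0.756, 0.654, 0.0]
wrist_force: [0.0, 0.3, -1.7]
width: 0.049
gripper_force: 30.0
```

>>> play_rows([
  [0,0,0.03,0],
  [0,0,0,0],
  [0,0,0,0],
])

```text
time_s: 9.8
position: [0.5275, -0.2875, 0.0698]
eef_rot: [0.0, 0.756, 0.654, 0.0]
wrist_force: [-1.1, 0.8, 3.7]
width: 0.0497
gripper_force: 30.0
```

>>> play_rows([
  [0,0,0,0],
  [0,0,0,0],
  [0,0,0,0],
  [0,0,0,0],
  [0,0,0,0],
  [0,0,0,0],
], grip=93)

```text
time_s: 10.3
position: [0.5272, -0.2875, 0.0689]
eef_rot: [-0.0, 0.756, 0.654, 0.0]
wrist_force: [-0.8, 0.2, 0.5]
width: 0.0853
gripper_force: 0.0
```

>>> play_rows([
  [0,0,0,0],
  [0,0,-0.3,0],
  [0,0,-0.6,0],
  [0,0,-0.9,0],
  [0,0,-0.9,0],
  [0,0,-0.9,0],
  [0,0,-0.8,0],
  [0,0,0,0],
])

```text
time_s: 10.97
position: [0.5313, -0.288, 0.2537]
eef_rot: [0.007, 0.756, 0.654, 0.003]
wrist_force: [0.6, -0.2, 0.4]
width: 0.0932
gripper_force: 0.0
```

```bash
cat > e.py <<'E'
from h import *
np.set_printoptions(precision=4,suppress=True)
s=manip.observe(); print(s["position"],s["eef_rot"],s["qpos"])
p=eyes.read_camera("scene"); cv2.imwrite("pics/scene3.png",p["img"])
cv2.imwrite("pics/sc3.png",cv2.resize(p["img"][150:330,170:420],None,fx=3,fy=3,interpolation=cv2.INTER_CUBIC))
for n in ["tin"]:
    for r in nets.boxes_of(p,n)[:3]: X=w(p,r["xyz"]); print(n,round(r["score"],2),X,np.round(proj(p,X)))
E
python3 e.py
```

```text
[ 0.5313 -0.288   0.2537] [0.0069 0.7561 0.6544 0.0034] [ 0.7772  0.5611 -0.5237  1.5369  0.303   1.1092  0.0443]
tin 0.92 [ 0.5408 -0.2738  0.0728] [230. 217.]
```

View pics/sc3.png

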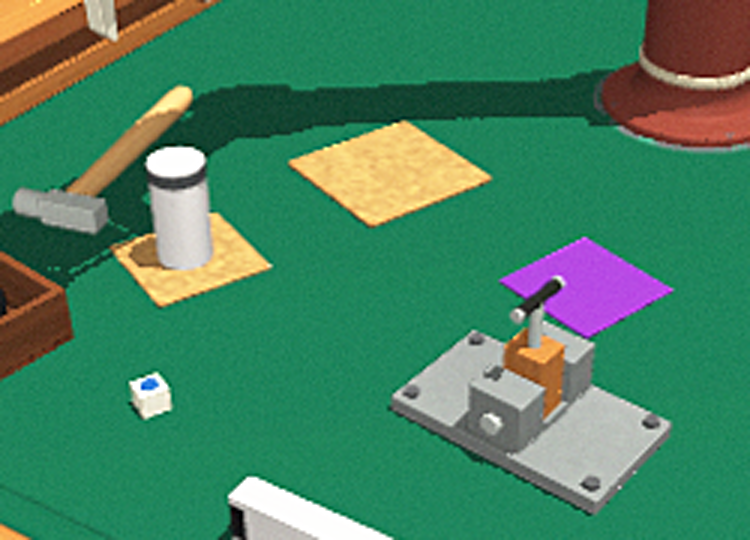

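The tin stands on the small mat at crop (182,205), and the jig hasn't moved. I'll turn to line the fingers up with the jig's y and go over the bar.

>>> play_rows([
  [0,0,0,1],
  [0,0,0,1],
  [0,0,0,1],
  [0,0,0,1],
  [0,0,0,1],
  [0,0,0,1],
  [0,0,0,1],
  [0,0,0,1],
], grip=70)

```text
time_s: 11.73
position: [0.526, -0.2871, 0.2433]
eef_rot: [-0.001, 0.958, 0.288, -0.002]
wrist_force: [-0.1, -0.1, 0.1]
width: 0.07
gripper_force: 0.0
```

>>> play_rows([
  [0,0,0,1],
  [0,0,0,1],
  [0,0,0,1],
  [0,0,0,1],
  [0,0,0,1],
  [0,0,0,1],
  [0,0,0,0.9],
  [0,-0.5,0,0],
])

```text
time_s: 12.4
position: [0.5272, -0.2722, 0.243]
eef_rot: [0.002, 0.997, -0.072, -0.002]
wrist_force: [-1.0, -0.5, 0.2]
width: 0.0701
gripper_force: 0.0
```

>>> play_rows([
  [-0.03,-0.9,0,0],
  [-0.03,-0.9,0,0],
  [-0.03,-0.9,0,0],
  [-0.03,-0.9,0,0],
  [-0.03,-0.9,0,0],
  [-0.03,-0.9,0,0],
  [-0.03,-0.9,0,0],
  [-0.03,-0.9,0,0],
])

```text
time_s: 13.07
position: [0.5575, 0.0206, 0.2436]
eef_rot: [0.0, 0.998, -0.067, -0.002]
wrist_force: [0.4, -0.5, -0.0]
width: 0.0702
gripper_force: 0.0
```

>>> play_rows([
  [-0.03,-0.9,0,0],
  [-0.03,-0.5,0,0],
  [0,-0.2,0,0],
  [0,0,0,0],
  [0,0,0,0],
])

```text
time_s: 13.48
position: [0.5644, 0.0809, 0.2441]
eef_rot: [0.001, 0.998, -0.067, -0.001]
wrist_force: [-0.3, -0.6, -0.1]
width: 0.0698
gripper_force: 0.0
```

```bash
python3 b.py 4
```

```text
[0.5644 0.0809 0.2441] [ 0.0011  0.9977 -0.0674 -0.001 ] [-0.0825  0.4832 -0.1526  1.6405  0.0845  1.0269 -1.9676]
wrist cam at [0.6458 0.07   0.3945]
jig 0.83 [0.5792 0.079  0.0125] [323. 193.]
block 0.73 [0.5726 0.0786 0.0778] [324. 211.]
bar 0.96 [0.5748 0.0838 0.0739] [319. 209.]
tin 0.69 [ 0.5289 -0.2661  0.0258] [625. 199.]
scene cam at [1.307  0.4111 0.7003]
jig 0.63 [0.6027 0.1022 0.0174] [348. 296.]
jig 0.27 [ 0.4999 -0.4345  0.0249] [197. 210.]
block 0.58 [0.577  0.0886 0.0771] [349. 267.]
bar 0.91 [0.5734 0.0858 0.0788] [349. 265.]
tin 0.88 [ 0.5412 -0.2729  0.071 ] [231. 218.]
top cam at [ 0.2438 -0.0087  1.4748]
jig 0.7 [0.5612 0.0149 0.0128] [309. 240.]
tin 0.9 [ 0.5228 -0.2809  0.1065] [426. 250.]
tin 0.71 [0.5627 0.0207 0.0138] [307. 240.]
```

View pics/wrist4.png

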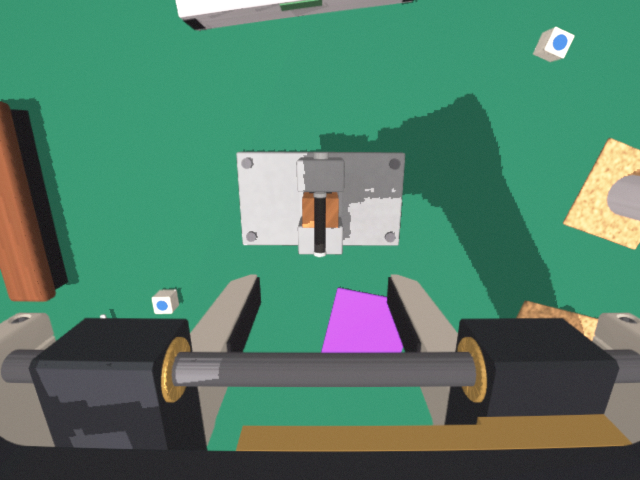

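The wrist view has the bar at u=320, rows about 192 to 252, and the plate corners at (237,152), (405,152), (400,246) and (241,246). The jig is parallel to the tool.

```bash
python3 - <<'E'
from h import *
import pickle
np.set_printoptions(precision=4,suppress=True)
p=pickle.load(open("P4.pkl","rb"))["wrist"]
c=np.array([onz(p,u,v,.015)[:2] for u,v in [(237,152),(405,152),(400,246),(241,246)]]); print(c, c.mean(0), np.arctan2(-(c[0]-c[1])[0],(c[0]-c[1])[1]),np.arctan2(-(c[3]-c[2])[0],(c[3]-c[2])[1]))
g=p["img"][180:262,300:342].astype(int); m=g.max(2)<40; ys,xs=np.nonzero(m); ys+=180; xs+=300
print(ys.min(),ys.max(),[ (r,xs[ys==r].min(),xs[ys==r].max()) for r in range(200,250,12)])
for v in (ys.min(),ys.max()): print(onz(p,xs[ys==220].mean(),v,.119))
for z in (.1,.114): print(proj(p,[.5644,.0809,z]))
E
```

```text
[[ 0.6384  0.1674]
 [ 0.6133 -0.0181]
 [ 0.5032 -0.0051]
 [ 0.5292  0.1857]] [0.571  0.0825] -0.13470868739409753 -0.13517124216762855Traceback (most recent call last):
  File "<stdin>", line 7, in <module>
    return umr_minimum(a, axis, None, out, keepdims, initial, where)
ValueError: zero-size array to reduction operation minimum which has no identity
```

```bash
python3 - <<'E'
from h import *
import pickle
np.set_printoptions(precision=4,suppress=True)
p=pickle.load(open("P4.pkl","rb"))["wrist"]
print(p["img"][205:240:10,308:334].max(2))
for v in (192,222,252): print(onz(p,320,v,.119), onz(p,320,v,.124))
E
```

```text
[[192 193 187 189 182 168  91  50  44  45  45  46  48  45  45  43  45  77
  166 173 178 179 183 190 193 191]
 [184 185 184 188 189 181  93  48  39  46  44  45  47  45  48  39  47 101
  184 193 195 194 199 199 196 189]
 [253 252 251 251 251 248 137  52  45  48  46  47  47  43  44  41  48 100
  179 181 177 175 175 176 175 177]
 [226 226 225 225 226 215 109  52  44  45  42  48  50  45  45  42  48 114
  218 222 223 223 223 223 223 222]]
[0.5991 0.0787 0.119 ] [0.5999 0.0785 0.124 ]
[0.5734 0.0822 0.119 ] [0.5747 0.082  0.124 ]
[0.5463 0.086  0.119 ] [0.5481 0.0857 0.124 ]
```

>>> play_rows([
  [0.16,-0.06,0.4,0],
  [0,0,0.8,0],
  [0,0,0.8,0],
  [0,0,0.4,0],
  [0,0,0,0],
  [0,0,0,0],
])

```text
time_s: 14.73
position: [0.5714, 0.0844, 0.1487]
eef_rot: [0.0, 0.998, -0.067, -0.001]
wrist_force: [0.3, -0.0, 0.5]
width: 0.0697
gripper_force: 0.0
```

>>> play_rows([
  [0,0.05,0.4,0],
  [0,0,0.35,0],
  [0,0,0.1,0],
  [0,0,0,0],
], grip=30)

```text
time_s: 15.07
position: [0.5717, 0.0825, 0.1157]
eef_rot: [-0.0, 0.998, -0.067, 0.0]
wrist_force: [-0.1, 1.1, 1.0]
width: 0.0478
gripper_force: 0.0
```

>>> play_rows([
  [0,0,0,0],
  [0,0,0,0],
  [0,0,0,0],
])

```text
time_s: 15.32
position: [0.5722, 0.0826, 0.1164]
eef_rot: [-0.0, 0.998, -0.067, 0.001]
wrist_force: [0.2, 0.4, -0.1]
width: 0.0317
gripper_force: 0.0
```

>>> play_rows([
  [0,0,0.06,0],
  [0,0,0,0],
  [0,0,0,0],
  [0,0,0,0],
  [0,0,0,0],
], grip=0)

```text
time_s: 15.73
position: [0.5714, 0.0831, 0.1128]
eef_rot: [-0.001, 0.998, -0.067, 0.0]
wrist_force: [0.1, 2.1, -0.3]
width: 0.0096
gripper_force: 30.0
```

>>> play_rows([
  [0,0,0,0],
  [0,0,0,0],
  [0,0,0,0],
])

```text
time_s: 15.98
position: [0.5714, 0.0831, 0.1128]
eef_rot: [-0.001, 0.998, -0.067, 0.0]
wrist_force: [0.2, 2.8, -0.0]
width: 0.0092
gripper_force: 30.0
```

>>> play_rows([
  [0,-0.1,0,0],
  [0,-0.1,-0.02,0],
  [0,-0.1,-0.02,0],
  [0,0,0,0],
])

```text
time_s: 16.32
position: [0.5716, 0.0851, 0.113]
eef_rot: [0.007, 0.998, -0.069, -0.002]
wrist_force: [-0.7, -10.2, -0.9]
width: 0.0092
gripper_force: 30.0
```

>>> play_rows([
  [0,-0.1,0,0],
  [0,-0.1,0,0],
  [0,0,0,0],
])

```text
time_s: 16.57
position: [0.5722, 0.0883, 0.1133]
eef_rot: [0.01, 0.997, -0.07, -0.003]
wrist_force: [-2.1, -15.9, 2.5]
width: 0.0095
gripper_force: 30.2
```

>>> play_rows([
  [0,-0.1,-0.03,0],
  [0,-0.05,-0.03,0],
  [0,0,0,0],
  [0,0,0,0],
])

```text
time_s: 16.9
position: [0.5723, 0.0913, 0.1138]
eef_rot: [0.012, 0.997, -0.071, -0.004]
wrist_force: [0.0, -18.4, -4.6]
width: 0.0095
gripper_force: 30.4
```

```bash
cat > j.py <<'E'
from h import *
import pickle
np.set_printoptions(precision=2,suppress=True)
q0=pickle.load(open("P4.pkl","rb"))["scene"]["img"]; p=eyes.read_camera("scene"); q=p["img"]
def sh(r0,r1,c0,c1,pad=8):
    up=lambda a:cv2.resize(a,None,fx=4,fy=4,interpolation=cv2.INTER_CUBIC)
    T=up(q0[r0:r1,c0:c1]); S=up(q[r0-pad:r1+pad,c0-pad:c1+pad])
    m=cv2.matchTemplate(S,T,cv2.TM_CCOEFF_NORMED); _,v,_,l=cv2.minMaxLoc(m); return np.array(l)/4-pad,round(v,3)
print("plate bolts",sh(284,322,352,396),"left",sh(278,300,300,325),"near cheek",sh(272,300,324,356), "block top",sh(258,276,338,360,12))
s=manip.observe(); print(s["position"],s["wrist_force"],s["ft_torque"],s["qpos"][:7])
cv2.imwrite("pics/last.png",cv2.resize(q[215:330,280:410],None,fx=5,fy=5,interpolation=cv2.INTER_CUBIC))
E
python3 j.py
```

```text
plate bolts (array([0.25, 0.  ]), 0.858) left (array([0., 0.]), 0.898) near cheek (array([0.25, 0.  ]), 0.552) block top (array([1.75, 0.75]), 0.848)
[0.57 0.09 0.11] [  0.01 -18.48  -5.67] [-4.64  0.05  0.11] [-0.14  0.65 -0.11  1.75  0.13  0.76 -2.04]
```

>>> play_rows([
  [0,-0.08,-0.1,0],
  [0,-0.06,-0.1,0],
  [0,0,0,0],
  [0,0,0,0],
])

```text
time_s: 17.28
position: [0.5671, 0.1081, 0.1158]
eef_rot: [0.006, 0.998, -0.067, -0.011]
wrist_force: [-0.3, -2.8, -30.1]
width: 0.0093
gripper_force: 30.0
```

```bash
python3 j.py
```

```text
plate bolts (array([8.  , 0.75]), 0.722) left (array([8. , 2.5]), 0.863) near cheek (array([8.  , 1.25]), 0.419) block top (array([10.5 ,  1.75]), 0.792)
[0.57 0.11 0.12] [ -1.36  -3.38 -30.03] [-0.88 -0.    0.1 ] [-0.15  0.65 -0.13  1.75  0.12  0.78 -2.04]
```

View pics/last.png

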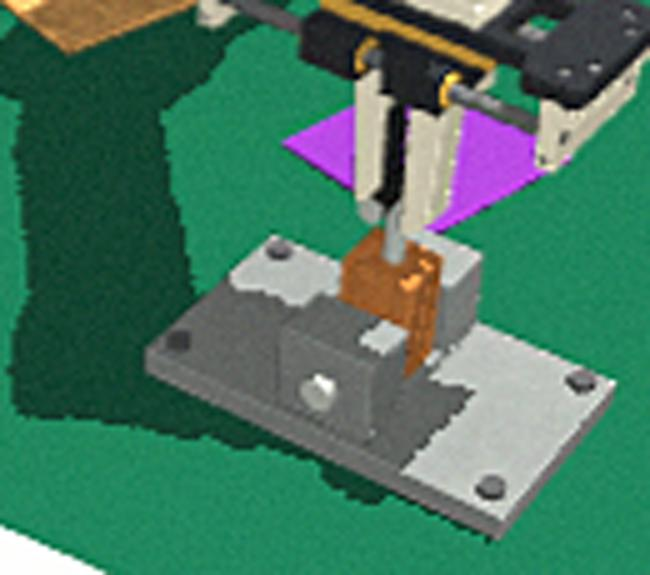

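The crop shows the jig has slid about 2 cm to the left: its right corner went from crop (570,380) to (615,380). The 30 N pull unloaded its sole. I'll ease the pull first and then measure.

>>> play_rows([
  [0,0,0.1,0],
  [0,0,0.08,0],
  [0,0,0,0],
])

```text
time_s: 17.58
position: [0.5677, 0.1085, 0.1154]
eef_rot: [0.006, 0.998, -0.067, -0.009]
wrist_force: [-10.6, -5.4, 2.8]
width: 0.0099
gripper_force: 30.1
```

```bash
cat > k.py <<'E'
from h import *
import pickle,sys
np.set_printoptions(precision=4,suppress=True)
p=eyes.read_camera("wrist"); cv2.imwrite("pics/wk.png",p["img"]); q=eyes.read_camera("scene")
s=manip.observe(); print(s["time_s"],s["position"],s["wrist_force"])
pickle.dump((p,q),open("K.pkl","wb"))
q0=pickle.load(open("P4.pkl","rb"))["scene"]
# plate corners in scene: right (far-left) , front, left ; from template matching around each corner
up=lambda a:cv2.resize(cv2.cvtColor(a,cv2.COLOR_BGR2GRAY),None,fx=4,fy=4,interpolation=cv2.INTER_CUBIC)
for name,(u,v) in {"right":(394,291),"front":(369,319),"left":(301,285)}.items():
    T=up(q0["img"][v-7:v+8,u-9:u+10]); pad=16; S=up(q["img"][v-7-pad:v+8+pad,u-9-pad:u+10+pad])
    m=cv2.matchTemplate(S,T,cv2.TM_CCOEFF_NORMED); _,c,_,l=cv2.minMaxLoc(m); d=np.array(l)/4-pad
    a=onz(q0,u,v,.015); b=onz(q,u+d[0],v+d[1],.015); print(name,d,round(c,2),b-a)
E
python3 k.py
```

```text
17.6833 [0.5677 0.1085 0.1154] [-10.6491  -5.2962   2.6793]
right [9.25 0.75] 0.96 [-0.0082  0.0195  0.    ]
front [11.25  1.5 ] 0.94 [-0.0078  0.0227  0.    ]
left [8.5  2.75] 0.98 [-0.0015  0.022   0.    ]
```

View pics/wk.png

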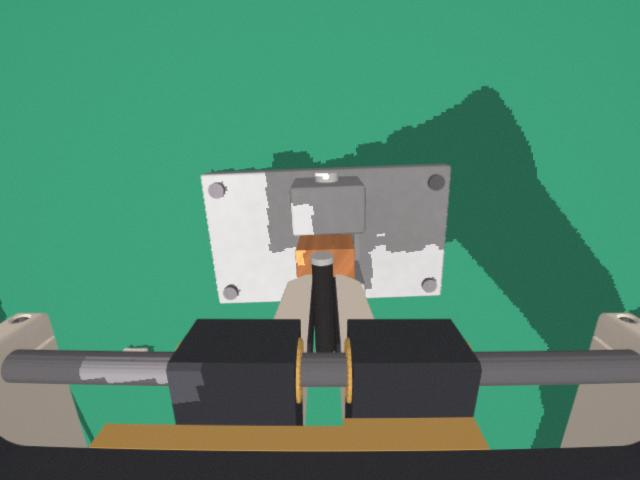

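>>> play_rows([
  [0,0.15,-0.06,0],
  [0,0.1,-0.05,0],
  [0,0,0,0],
])

```text
time_s: 17.93
position: [0.567, 0.1048, 0.1162]
eef_rot: [0.0, 0.998, -0.066, -0.008]
wrist_force: [-3.4, 3.2, -20.1]
width: 0.0095
gripper_force: 30.0
```

```bash
python3 - <<'E'
from h import *
import pickle
np.set_printoptions(precision=4,suppress=True)
p,q=pickle.load(open("K.pkl","rb"))
c=np.array([onz(p,u,v,.015)[:2] for u,v in [(203,174),(450,166),(442,296),(218,303)]]); print(c, c.mean(0), np.arctan2(-(c[0]-c[1])[0],(c[0]-c[1])[1]),np.arctan2(-(c[3]-c[2])[0],(c[3]-c[2])[1]))
E
python3 k.py
```

```text
[[0.6303 0.1892]
 [0.6112 0.0056]
 [0.5026 0.0141]
 [0.5227 0.2033]] [0.5667 0.103 ] -0.10363254727706346 -0.10623461329981146
18.0333 [0.567  0.1048 0.1163] [ -3.8096   4.494  -23.5515]
right [9.25 0.75] 0.96 [-0.0082  0.0195  0.    ]
front [11.25  1.5 ] 0.94 [-0.0078  0.0227  0.    ]
left [8.5  2.75] 0.98 [-0.0015  0.022   0.    ]
```

>>> play_rows([
  [0,0.1,0,0],
  [0,0.1,0,0],
  [0,0,0,0],
])

```text
time_s: 18.28
position: [0.5668, 0.1015, 0.1168]
eef_rot: [-0.003, 0.998, -0.065, -0.007]
wrist_force: [-3.0, 9.5, -24.0]
width: 0.0093
gripper_force: 29.9
```

>>> play_rows([
  [0,0.08,0,0],
  [0,0.05,0,0],
  [0,0,0,0],
])

```text
time_s: 18.53
position: [0.5666, 0.0992, 0.1171]
eef_rot: [-0.005, 0.998, -0.064, -0.007]
wrist_force: [-2.7, 12.9, -25.4]
width: 0.0097
gripper_force: 29.8
```

```bash
python3 k.py
```

```text
18.6333 [0.5666 0.0993 0.1171] [ -1.9239  12.5851 -24.798 ]
right [9.25 0.75] 0.96 [-0.0082  0.0195  0.    ]
front [11.25  1.5 ] 0.93 [-0.0078  0.0227  0.    ]
left [8.5  2.75] 0.98 [-0.0015  0.022   0.    ]
```

>>> play_rows([
  [0,0.06,0.05,0],
  [0,0.06,0,0],
  [0,0.06,0,0],
  [0,0,0,0],
])

```text
time_s: 18.97
position: [0.5664, 0.0954, 0.1171]
eef_rot: [-0.007, 0.998, -0.063, -0.005]
wrist_force: [-4.6, 16.3, -16.6]
width: 0.0105
gripper_force: 30.0
```

>>> play_rows([
  [0,0.06,0.02,0],
  [0,0.06,0,0],
  [0,0,0,0],
  [0,0,0,0],
])

```text
time_s: 19.3
position: [0.5661, 0.0916, 0.117]
eef_rot: [-0.008, 0.998, -0.063, -0.005]
wrist_force: [-5.6, 17.1, -14.5]
width: 0.0108
gripper_force: 30.1
```

```bash
python3 k.py
```

```text
19.4 [0.5662 0.0917 0.117 ] [ -5.3351  16.9785 -14.9724]
right [9.25 0.75] 0.96 [-0.0082  0.0195  0.    ]
front [11.25  1.5 ] 0.94 [-0.0078  0.0227  0.    ]
left [8.5  2.75] 0.98 [-0.0015  0.022   0.    ]
```

>>> play_rows([
  [0,-0.12,0.03,0],
  [0,-0.12,0,0],
  [0,-0.12,0,0],
  [0,-0.12,0,0],
  [0,-0.12,0,0],
  [0,-0.1,0,0],
  [0,-0.1,0,0],
  [0,0,0,0],
])

```text
time_s: 20.07
position: [0.5687, 0.1055, 0.1176]
eef_rot: [0.006, 0.998, -0.067, -0.007]
wrist_force: [-11.4, -6.6, 5.1]
width: 0.0094
gripper_force: 30.1
```

>>> play_rows([
  [-0.04,-0.1,-0.03,0],
  [-0.03,-0.1,0,0],
  [0,-0.1,0,0],
  [0,0,0,0],
])

```text
time_s: 20.4
position: [0.5685, 0.1124, 0.1175]
eef_rot: [0.009, 0.998, -0.069, -0.007]
wrist_force: [-7.4, -10.6, -0.3]
width: 0.01
gripper_force: 30.6
```

>>> play_rows([
  [0,-0.08,-0.03,0],
  [0,-0.04,-0.02,0],
  [0,0,0,0],
])

```text
time_s: 20.65
position: [0.5685, 0.1148, 0.1176]
eef_rot: [0.011, 0.997, -0.069, -0.008]
wrist_force: [-6.5, -12.8, -8.4]
width: 0.0104
gripper_force: 30.5
```

```bash
python3 k.py
```

```text
20.75 [0.5685 0.1147 0.1176] [ -6.0816 -12.9717  -8.1247]
right [9.25 0.75] 0.97 [-0.0082  0.0195  0.    ]
front [11.25  1.5 ] 0.93 [-0.0078  0.0227  0.    ]
left [8.5  2.75] 0.98 [-0.0015  0.022   0.    ]
```

>>> play_rows([
  [0,0.14,-0.01,0],
  [0,0.14,-0.01,0],
  [0,0.14,-0.02,0],
  [0,0.14,-0.02,0],
  [0,0.14,-0.02,0],
  [0,0.14,-0.02,0],
  [0,0.14,0,0],
  [0,0,0,0],
])

```text
time_s: 21.42
position: [0.5666, 0.0931, 0.121]
eef_rot: [-0.003, 0.998, -0.065, -0.003]
wrist_force: [-0.3, 5.6, -31.8]
width: 0.0095
gripper_force: 29.7
```

>>> play_rows([
  [0,0,0.08,0],
  [0,0,0,0],
])

```text
time_s: 21.58
position: [0.5669, 0.0932, 0.1208]
eef_rot: [-0.003, 0.998, -0.065, -0.003]
wrist_force: [-5.8, 5.2, -15.4]
width: 0.0094
gripper_force: 29.9
```

```bash
python3 k.py
```

```text
21.6833 [0.5669 0.0933 0.1208] [ -5.5902   4.4256 -15.683 ]
right [6.5 0. ] 0.97 [-0.0075  0.013   0.    ]
front [7.75 0.25] 0.94 [-0.0076  0.0147  0.    ]
left [5.75 1.5 ] 0.97 [-0.0021  0.0142  0.    ]
```

>>> play_rows([
  [0,0.1,0,0],
  [0,0.1,0,0],
  [0,0.1,0,0],
  [0,0.06,0,0],
  [0,0,0,0],
])

```text
time_s: 22.1
position: [0.5662, 0.0856, 0.1211]
eef_rot: [-0.008, 0.998, -0.063, -0.001]
wrist_force: [-3.2, 14.4, -19.0]
width: 0.0103
gripper_force: 30.1
```

>>> play_rows([
  [0,-0.12,0.06,0],
  [0,-0.12,0,0],
  [0,-0.12,0,0],
  [0,-0.12,0,0],
  [0,-0.12,0,0],
  [0,-0.12,0,0],
  [0,-0.12,0,0],
  [0,0,0,0],
])

```text
time_s: 22.77
position: [0.5691, 0.1022, 0.1213]
eef_rot: [0.005, 0.998, -0.067, -0.003]
wrist_force: [-9.9, -8.2, 5.2]
width: 0.0096
gripper_force: 30.6
```

```bash
python3 k.py
```

```text
22.8667 [0.5691 0.1021 0.1214] [-9.7571 -8.6531  3.6805]
right [6.5 0. ] 0.97 [-0.0075  0.013   0.    ]
front [7.75 0.25] 0.94 [-0.0076  0.0147  0.    ]
left [5.75 1.5 ] 0.97 [-0.0021  0.0142  0.    ]
```

>>> play_rows([
  [-0.05,-0.08,-0.04,0],
  [0,-0.08,-0.02,0],
  [0,0,0,0],
])

```text
time_s: 23.12
position: [0.5686, 0.1058, 0.1216]
eef_rot: [0.007, 0.998, -0.068, -0.003]
wrist_force: [-5.9, -11.1, -6.3]
width: 0.0097
gripper_force: 30.4
```

>>> play_rows([
  [0,0.14,0,0],
  [0,0.14,0,0],
  [0,0.14,0,0],
  [0,0.14,0,0],
  [0,0.14,0,0],
  [0,0.14,0,0],
  [0,0.14,-0.02,0],
  [0,0,0,0],
])

```text
time_s: 23.78
position: [0.5664, 0.0854, 0.1232]
eef_rot: [-0.008, 0.998, -0.064, 0.002]
wrist_force: [-1.5, 12.0, -13.2]
width: 0.0102
gripper_force: 30.1
```

>>> play_rows([
  [0,-0.14,0,0],
  [0,-0.14,0,0],
  [0,-0.14,0,0],
  [0,-0.14,-0.02,0],
  [0,-0.14,-0.02,0],
  [0,-0.14,-0.02,0],
  [0,-0.14,-0.02,0],
  [0,0,0,0],
])

```text
time_s: 24.45
position: [0.5689, 0.1064, 0.1246]
eef_rot: [0.007, 0.998, -0.068, -0.003]
wrist_force: [-5.1, -10.3, -8.9]
width: 0.0099
gripper_force: 30.2
```

```bash
python3 k.py
```

```text
24.55 [0.5689 0.1064 0.1246] [ -4.8611  -8.5713 -10.8967]
right [6.5 0. ] 0.97 [-0.0075  0.013   0.    ]
front [7.75 0.25] 0.94 [-0.0076  0.0147  0.    ]
left [5.75 1.5 ] 0.97 [-0.0021  0.0142  0.    ]
```

>>> play_rows([
  [0,0.14,0,0],
  [0,0.14,0,0],
  [0,0.14,0,0],
  [0,0.14,-0.01,0],
  [0,0.14,-0.01,0],
  [0,0.14,-0.01,0],
  [0,0.14,-0.02,0],
  [0,0,0,0],
])

```text
time_s: 25.22
position: [0.5662, 0.0836, 0.1271]
eef_rot: [-0.006, 0.998, -0.065, 0.001]
wrist_force: [-0.9, 10.8, -20.2]
width: 0.0101
gripper_force: 29.5
```

>>> play_rows([
  [0,-0.14,0,0],
  [0,-0.14,-0.01,0],
  [0,-0.14,-0.01,0],
  [0,-0.14,-0.02,0],
  [0,-0.14,-0.02,0],
  [0,-0.14,-0.02,0],
  [0,-0.14,-0.02,0],
  [0,0,0,0],
])

```text
time_s: 25.88
position: [0.5691, 0.107, 0.1301]
eef_rot: [0.006, 0.998, -0.068, -0.003]
wrist_force: [-3.4, -8.3, -17.7]
width: 0.01
gripper_force: 29.9
```

>>> play_rows([
  [0,0.14,0,0],
  [0,0.14,0,0],
  [0,0.14,0,0],
  [0,0.14,-0.01,0],
  [0,0.14,-0.01,0],
  [0,0.14,-0.01,0],
  [0,0.13,0,0],
  [0,0,0,0],
])

```text
time_s: 26.55
position: [0.5664, 0.0827, 0.1331]
eef_rot: [-0.006, 0.998, -0.065, 0.001]
wrist_force: [-0.2, 9.3, -22.9]
width: 0.0098
gripper_force: 29.5
```

```bash
python3 k.py
```

```text
26.65 [0.5664 0.0828 0.1332] [ -1.1147   9.1268 -23.0521]
right [6.5 0. ] 0.97 [-0.0075  0.013   0.    ]
front [7.75 0.25] 0.94 [-0.0076  0.0147  0.    ]
left [5.75 1.5 ] 0.97 [-0.0021  0.0142  0.    ]
```

>>> play_rows([
  [0,-0.13,0,0],
  [0,-0.13,0,0],
  [0,-0.13,-0.01,0],
  [0,-0.13,-0.02,0],
  [0,-0.13,-0.02,0],
  [0,-0.13,-0.02,0],
  [0,-0.13,-0.01,0],
  [0,0,0,0],
])

```text
time_s: 27.32
position: [0.5695, 0.106, 0.1358]
eef_rot: [0.005, 0.998, -0.068, -0.002]
wrist_force: [-4.3, -7.9, -14.7]
width: 0.0097
gripper_force: 30.3
```

>>> play_rows([
  [0,0.13,0,0],
  [0,0.13,0,0],
  [0,0.13,0,0],
  [0,0.13,0,0],
  [0,0.13,-0.01,0],
  [0,0.13,-0.01,0],
  [0,0.12,0,0],
  [0,0,0,0],
])

```text
time_s: 27.98
position: [0.5669, 0.0826, 0.1377]
eef_rot: [-0.005, 0.998, -0.065, 0.002]
wrist_force: [-1.5, 9.2, -17.4]
width: 0.0101
gripper_force: 30.1
```

```bash
python3 k.py
```

```text
28.0833 [0.5669 0.0828 0.1377] [ -1.5543   7.6831 -17.6265]
right [6.5 0. ] 0.97 [-0.0075  0.013   0.    ]
front [7.75 0.25] 0.94 [-0.0076  0.0147  0.    ]
left [5.75 1.5 ] 0.97 [-0.0021  0.0142  0.    ]
```

>>> play_rows([
  [0,-0.13,0,0],
  [0,-0.13,0,0],
  [0,-0.13,-0.01,0],
  [0,-0.13,-0.02,0],
  [0,-0.13,-0.02,0],
  [0,-0.13,-0.02,0],
  [0,-0.1,-0.01,0],
  [0,0,0,0],
])

```text
time_s: 28.75
position: [0.5699, 0.1056, 0.1398]
eef_rot: [0.005, 0.998, -0.068, -0.001]
wrist_force: [-3.9, -6.5, -12.1]
width: 0.0094
gripper_force: 30.3
```

>>> play_rows([
  [0,0.13,0,0],
  [0,0.13,0,0],
  [0,0.13,0,0],
  [0,0.13,-0.01,0],
  [0,0.13,-0.01,0],
  [0,0.1,-0.01,0],
  [0,0.1,0,0],
  [0,0,0,0],
])

```text
time_s: 29.42
position: [0.5669, 0.0828, 0.1415]
eef_rot: [-0.005, 0.998, -0.066, 0.002]
wrist_force: [-0.4, 7.9, -18.8]
width: 0.0099
gripper_force: 30.3
```

>>> play_rows([
  [0,-0.12,0,0],
  [0,-0.12,0,0],
  [0,-0.12,-0.01,0],
  [0,-0.12,-0.02,0],
  [0,-0.12,-0.02,0],
  [0,-0.12,-0.02,0],
  [0,-0.1,-0.01,0],
  [0,0,0,0],
])

```text
time_s: 30.08
position: [0.5696, 0.1058, 0.1437]
eef_rot: [0.004, 0.998, -0.068, -0.001]
wrist_force: [-1.7, -6.8, -13.8]
width: 0.0092
gripper_force: 30.2
```

>>> play_rows([
  [0,0.12,0,0],
  [0,0.12,0,0],
  [0,0.12,0,0],
  [0,0.12,-0.01,0],
  [0,0.12,-0.01,0],
  [0,0.1,-0.01,0],
  [0,0.1,0,0],
  [0,0,0,0],
])

```text
time_s: 30.75
position: [0.5665, 0.0826, 0.1457]
eef_rot: [-0.004, 0.998, -0.066, 0.001]
wrist_force: [0.7, 6.6, -18.9]
width: 0.0093
gripper_force: 30.2
```

```bash
python3 k.py
```

```text
30.85 [0.5665 0.0829 0.1458] [  0.0403   7.1448 -20.2026]
right [6.5 0. ] 0.97 [-0.0075  0.013   0.    ]
front [7.75 0.25] 0.94 [-0.0076  0.0147  0.    ]
left [6.  1.5] 0.97 [-0.0024  0.0147  0.    ]
```

>>> play_rows([
  [0,-0.12,0,0],
  [0,-0.12,0,0],
  [0,-0.12,-0.01,0],
  [0,-0.12,-0.02,0],
  [0,-0.12,-0.02,0],
  [0,-0.1,-0.02,0],
  [0,0,-0.01,0],
  [0,0,0,0],
])

```text
time_s: 31.52
position: [0.5691, 0.1034, 0.1482]
eef_rot: [0.002, 0.998, -0.067, -0.001]
wrist_force: [-1.3, -4.7, -17.0]
width: 0.0092
gripper_force: 30.1
```

>>> play_rows([
  [0,0.12,0,0],
  [0,0.12,0,0],
  [0,0.1,-0.01,0],
  [0,0.1,-0.01,0],
  [0,0,0,0],
])

```text
time_s: 31.93
position: [0.5673, 0.091, 0.1496]
eef_rot: [-0.002, 0.998, -0.066, 0.0]
wrist_force: [0.8, 5.7, -24.1]
width: 0.0091
gripper_force: 30.1
```

>>> play_rows([
  [0,0.1,0,0],
  [0,0.05,0,0],
  [0,0,0,0],
  [0,-0.12,0,0],
  [0,-0.12,0,0],
  [0,-0.12,0,0],
  [0,-0.12,-0.01,0],
  [0,0,0,0],
])

```text
time_s: 32.6
position: [0.5692, 0.0996, 0.151]
eef_rot: [0.002, 0.998, -0.067, 0.0]
wrist_force: [-1.5, -5.2, -11.7]
width: 0.0089
gripper_force: 30.1
```

>>> play_rows([
  [0,-0.12,-0.02,0],
  [0,-0.1,-0.01,0],
  [0,0,0,0],
])

```text
time_s: 32.85
position: [0.57, 0.1077, 0.1514]
eef_rot: [0.002, 0.998, -0.067, -0.0]
wrist_force: [-2.1, -6.2, -14.7]
width: 0.0089
gripper_force: 30.3
```

```bash
python3 k.py; python3 j.py >/dev/null
```

```text
32.95 [0.57   0.1074 0.1514] [ -1.477   -5.7303 -14.144 ]
right [6.5 0. ] 0.97 [-0.0075  0.013   0.    ]
front [7.75 0.25] 0.94 [-0.0076  0.0147  0.    ]
left [5.75 1.5 ] 0.97 [-0.0021  0.0142  0.    ]
```

View pics/last.png

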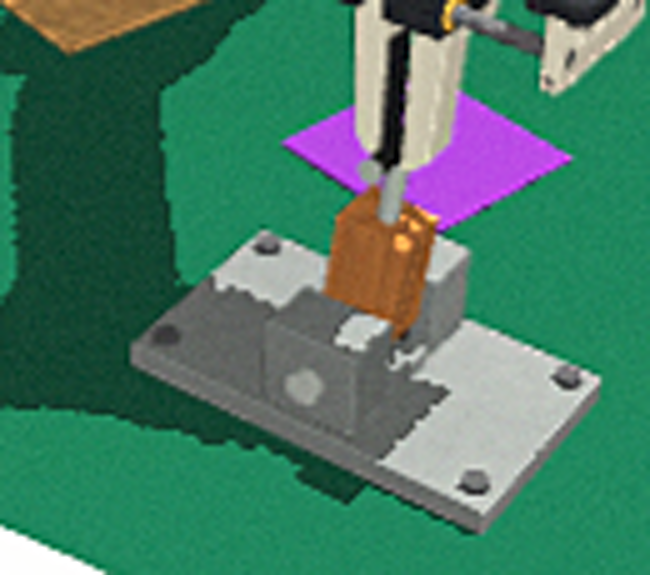

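The crop shows the block nearly out, with its foot close to the cheek tops. The bar end at (370,170) has slipped a few mm down the pads, and the jig is flat and hasn't moved. I'll keep rocking gently.

>>> play_rows([
  [0,0.12,0,0],
  [0,0.12,0,0],
  [0,0.12,0,0],
  [0,0.12,0,0],
  [0,0.12,0,0],
  [0,0.12,0,0],
  [0,0.06,0,0],
  [0,0,0,0],
])

```text
time_s: 33.67
position: [0.5676, 0.0828, 0.1529]
eef_rot: [-0.003, 0.998, -0.066, 0.002]
wrist_force: [-0.8, 5.4, -12.4]
width: 0.0093
gripper_force: 30.4
```

>>> play_rows([
  [0,-0.12,0,0],
  [0,-0.12,0,0],
  [0,-0.12,0,0],
  [0,-0.12,0,0],
  [0,-0.12,-0.01,0],
  [0,-0.12,-0.01,0],
  [0,-0.06,-0.01,0],
  [0,0,0,0],
])

```text
time_s: 34.33
position: [0.571, 0.1074, 0.1536]
eef_rot: [0.002, 0.998, -0.067, 0.001]
wrist_force: [-1.8, -4.8, -2.5]
width: 0.0094
gripper_force: 30.3
```

>>> play_rows([
  [0,0.12,-0.02,0],
  [0,0.12,-0.02,0],
  [0,0.12,-0.02,0],
  [0,0.12,-0.01,0],
  [0,0.12,-0.01,0],
  [0,0.08,0,0],
  [0,0,0,0],
])

```text
time_s: 34.92
position: [0.5665, 0.0857, 0.1552]
eef_rot: [-0.002, 0.998, -0.066, -0.0]
wrist_force: [0.8, 4.4, -15.0]
width: 0.0092
gripper_force: 30.2
```

>>> play_rows([
  [0,-0.12,0,0],
  [0,-0.12,0,0],
  [0,-0.12,-0.01,0],
  [0,-0.12,-0.02,0],
  [0,-0.12,-0.02,0],
  [0,-0.1,-0.02,0],
  [0,0,0,0],
])

```text
time_s: 35.5
position: [0.5687, 0.1089, 0.1568]
eef_rot: [0.003, 0.998, -0.067, -0.002]
wrist_force: [-1.3, -4.8, -16.6]
width: 0.0093
gripper_force: 30.2
```

>>> play_rows([
  [0,0.12,0,0],
  [0,0.12,0,0],
  [0,0.12,-0.01,0],
  [0,0.12,-0.01,0],
  [0,0.12,-0.01,0],
  [0,0.08,-0.01,0],
  [0,0,0,0],
])

```text
time_s: 36.08
position: [0.5661, 0.0852, 0.1596]
eef_rot: [-0.001, 0.998, -0.067, -0.001]
wrist_force: [2.2, 5.6, -24.3]
width: 0.009
gripper_force: 30.1
```

```bash
python3 k.py
```

```text
36.1833 [0.566  0.0854 0.1596] [  0.809    5.3158 -25.5719]
right [6.5 0. ] 0.97 [-0.0075  0.013   0.    ]
front [7.75 0.25] 0.94 [-0.0076  0.0147  0.    ]
left [5.75 1.5 ] 0.97 [-0.0021  0.0142  0.    ]
```

```bash
python3 - <<'E'
from h import *
import pickle
p,q=pickle.load(open("K.pkl","rb"))
a=cv2.resize(q["img"][205:305,310:385],(450,600),interpolation=cv2.INTER_CUBIC)
b=cv2.resize(p["img"][140:420,200:460],(350,377),interpolation=cv2.INTER_CUBIC)
o=np.zeros((600,800,3),np.uint8); o[:,:450]=a; o[:377,450:]=b; cv2.imwrite("pics/m.png",o)
print(proj(q,[.566,.0854,.1646]),proj(q,[.566,.0854,.1456]), proj(q,[.566,.0957,.015]))
E
```

```text
(np.float64(351.9901445764432), np.float64(231.5424170813347)) (np.float64(351.50420440990615), np.float64(238.84773939155116)) (np.float64(352.39794702732297), np.float64(286.46494983412185))
```

View pics/m.png

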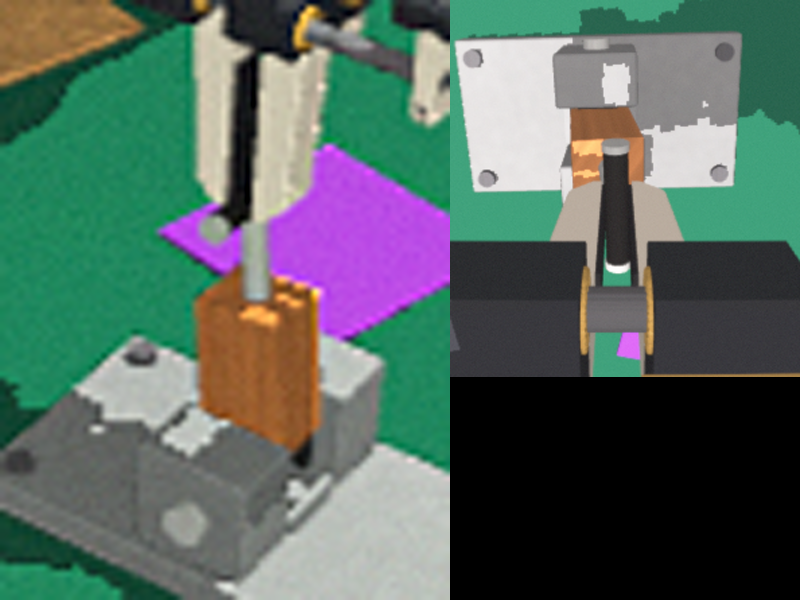

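The montage shows the foot just at the jaw tops (black jaw under the block at (300,455)) and the bar about 1 cm below the grasp point, still inside the pads. I'll use a gentler pull from here.

>>> play_rows([
  [0,-0.12,0.03,0],
  [0,-0.12,0,0],
  [0,-0.12,0,0],
  [0,-0.12,0,0],
  [0,-0.12,0,0],
  [0,-0.1,0,0],
  [0,0,0,0],
])

```text
time_s: 36.77
position: [0.5713, 0.1095, 0.1605]
eef_rot: [0.002, 0.998, -0.067, 0.001]
wrist_force: [-1.1, -4.0, -8.4]
width: 0.0088
gripper_force: 30.2
```

```bash
cat > z.py <<'E'
from h import *
import pickle
np.set_printoptions(precision=4,suppress=True)
q=eyes.read_camera("scene"); s=manip.observe(); print(s["position"],s["wrist_force"])
# bottom of the orange block and its top in the scene, orange mask
h=cv2.cvtColor(q["img"],cv2.COLOR_BGR2HSV)[225:300,325:385]; m=cv2.inRange(h,(5,150,60),(18,255,255))
n,l,st,c=cv2.connectedComponentsWithStats(m); i=1+np.argmax(st[1:,4]); print("orange",st[i]+[325,225,0,0,0])
ys,xs=np.nonzero(l==i); yb=ys.max(); u=xs[ys==yb].mean()+325
# lowest pixel = foot corner nearest camera (+x,+y corner of foot): solve z along ray at its known xy
B=s["position"]; y=np.array([.105,.994]); x=np.array([.994,-.105]); C=np.array([.566,.0957])+.015*x+.018*y
o,d=ray(q,u,yb+225+.5); t=(C[0]-o[0])/d[0]; print("foot corner", o+t*d, "expected xy",C)
E
python3 z.py
```

```text
[0.5714 0.1094 0.1605] [-1.6251 -4.1534 -8.2137]
orange [345 251  23  31 437]
foot corner [0.5828 0.1179 0.0515] expected xy [0.5828 0.112 ]
```

>>> play_rows([
  [0,0.12,0,0],
  [0,0.12,0,0],
  [0,0.12,0,0],
  [0,0.12,0,0],
  [0,0.12,0,0],
  [0,0.06,0,0],
  [0,0,0,0],
])

```text
time_s: 37.4
position: [0.569, 0.0868, 0.1611]
eef_rot: [-0.001, 0.998, -0.067, 0.003]
wrist_force: [0.3, 4.1, 3.3]
width: 0.0088
gripper_force: 30.1
```

```bash
python3 z.py
```

```text
[0.569  0.0868 0.1611] [-0.3744  4.1898  4.651 ]
orange [343 250  20  30 461]
foot corner [0.5828 0.1163 0.0566] expected xy [0.5828 0.112 ]
```

>>> play_rows([
  [0,-0.1,-0.02,0],
  [0,-0.1,-0.02,0],
  [0,-0.1,-0.02,0],
  [0,-0.05,-0.02,0],
  [0,0,-0.02,0],
  [0,0,0,0],
])

```text
time_s: 37.95
position: [0.5682, 0.0973, 0.1617]
eef_rot: [0.002, 0.998, -0.067, -0.001]
wrist_force: [1.9, -3.9, -6.1]
width: 0.0091
gripper_force: 30.0
```

```bash
python3 z.py
```

```text
[0.5681 0.0975 0.1616] [ 1.1309 -3.9462 -7.2827]
orange [345 250  20  30 453]
foot corner [0.5828 0.1175 0.0571] expected xy [0.5828 0.112 ]
```

>>> play_rows([
  [0,-0.1,-0.02,0],
  [0,-0.1,-0.02,0],
  [0,0.05,-0.02,0],
  [0,0.1,-0.01,0],
  [0,0.1,-0.01,0],
  [0,0.05,0,0],
  [0,0,0,0],
])

```text
time_s: 38.58
position: [0.5657, 0.0977, 0.1632]
eef_rot: [-0.002, 0.998, -0.066, -0.003]
wrist_force: [1.6, 1.7, -25.8]
width: 0.0088
gripper_force: 30.0
```

```bash
python3 z.py
```

```text
[0.5657 0.0979 0.1632] [  1.846    1.4873 -27.2548]
orange [345 250  21  30 467]
foot corner [0.5828 0.1163 0.0566] expected xy [0.5828 0.112 ]
```

```bash
python3 - <<'E'
from h import *
import pickle
np.set_printoptions(precision=4,suppress=True)
p,q=pickle.load(open("K.pkl","rb"))
print(tri([(p,322.6,249.9),(q,345.8,243)]))
print(onz(p,322.6,249.9,.15),onz(q,345.8,243,.15),onz(q,345.8,243,.155))
# block top near corner (montage scene (245,272)->, top edges)
print("near wrist end at z .15/.155/.16", [onz(p,324,338,z) for z in (.15,.155,.16)], [onz(p,322.6,249.9,z) for z in (.15,.155,.16)])
E
```

```text
[0.5894 0.0826 0.1477]
[0.5905 0.0821 0.15  ] [0.592  0.0843 0.15  ] [0.5985 0.0873 0.155 ]
near wrist end at z .15/.155/.16 [array([0.5385, 0.0883, 0.15  ]), array([0.5419, 0.0879, 0.155 ]), array([0.5453, 0.0874, 0.16  ])] [array([0.5905, 0.0821, 0.15  ]), array([0.5923, 0.0819, 0.155 ]), array([0.5941, 0.0816, 0.16  ])]
```

Triangulation puts the bar near z = 0.149, only about 3 mm above the fingertips, so the pads have slipped. The jaws still hold the block, so I can regrasp lower: unload, open, go down, close.

>>> play_rows([
  [0,0,0.08,0],
  [0,0,0.07,0],
  [0,0,0,0],
])

```text
time_s: 38.88
position: [0.5687, 0.0982, 0.1626]
eef_rot: [-0.002, 0.998, -0.066, 0.001]
wrist_force: [-3.0, 2.2, -1.9]
width: 0.009
gripper_force: 30.0
```

>>> play_rows([
  [0,0,0,0],
  [0,0,0,0],
  [0,0,0,0],
  [0,0,0,0],
  [0,0,0,0],
  [0,0,0,0],
], grip=30)

```text
time_s: 39.38
position: [0.5687, 0.0953, 0.1606]
eef_rot: [0.0, 0.998, -0.067, 0.001]
wrist_force: [0.2, -0.3, -0.1]
width: 0.0297
gripper_force: 0.0
```

```bash
python3 z.py; python3 k.py; python3 - <<'E'
from h import *
import pickle
p,q=pickle.load(open("K.pkl","rb"))
# bar dark pixels in wrist between fingers; caps light. print columns profile
g=p["img"].max(2)
for v in range(225,350,10):
    r=g[v,290:360]; k=np.nonzero(r<60)[0]; print(v,(k.min()+290,k.max()+290) if len(k) else None, end=" ")
h=q["img"].max(2)
print()
for v in range(228,262,2): print(v,h[v,334:366])
E
```

```text
[0.5686 0.0954 0.1604] [-0.1792  0.1723  0.0535]
orange [345 250  21  30 457]
foot corner [0.5828 0.1175 0.0571] expected xy [0.5828 0.112 ]
39.5333 [0.5684 0.0956 0.1603] [-0.1843 -0.4334  0.7048]
right [6.5 0. ] 0.97 [-0.0075  0.013   0.    ]
front [7.75 0.25] 0.94 [-0.0076  0.0147  0.    ]
left [5.75 1.5 ] 0.97 [-0.0021  0.0142  0.    ]
225 None 235 None 245 None 255 None 265 (np.int64(307), np.int64(324)) 275 (np.int64(308), np.int64(324)) 285 (np.int64(293), np.int64(354)) 295 (np.int64(291), np.int64(356)) 305 (np.int64(290), np.int64(358)) 315 (np.int64(290), np.int64(359)) 325 (np.int64(290), np.int64(359)) 335 (np.int64(290), np.int64(359)) 345 (np.int64(359), np.int64(359)) 
228 [140 137 132 133 135 128 133 122 173 207 202 204 214 179  74  21  29  30
  92 133 131 133 133 137 134 135  99 192 215 205 201 204]
230 [133 136 131 135 133 135 131 123 172 205 205 208 209 179  78  20  27  29
 124 135 132 135 126 132 130 130 120 188 211 205 202 198]
232 [133 134 133 141 133 128 132 124 171 207 205 203 212 155  45  17  24  31
 120 142 136 137 140 133 255 255 164 192 203 202 206 201]
2
[... 1188 characters left out ...]
 241 235 231 231 231 229]
252 [134 134 138 133 135 137 134 136 133 134 136 140 140 142  77 132 155 148
 151 153 136 161 173 166 138 145 154 200 250 245 241 235]
254 [135 132 130 138 139 135 134 131 139 139 137 137 120 146 154 152 147 147
 147 122 136 168 175 175 131 130 136 134 160 255 255 254]
256 [138 135 141 137 137 134 133 133 138 135 140 123 150 150 147 156 139 144
 151 147 142 147 149 143 144 145 139 141 140 133 130 166]
258 [137 139 135 137 128 134 137 137 138 137 139 113 160 149 141 147 159 162
 153 151 155 147 147 146 141 138 144 144 143 159 129 161]
260 [136 136 135 134 135 133 136 141 135 135 142 158 156 149 146 144 151 155
 148 157 158 159 141 155 255 255 201 131 132 130 131 163]
```

```bash
python3 - <<'E'
from h import *
import pickle
np.set_printoptions(precision=4,suppress=True)
p,q=pickle.load(open("K.pkl","rb"))
for v in (254,257): print(tri([(p,315.5,v),(q,351.5,243.5)]), onz(p,315.5,v,.147))
print(p["img"].max(2)[246:266,315])
E
```

```text
[0.5916 0.0966 0.1526] [0.59   0.0965 0.147 ]
[0.59   0.0965 0.1518] [0.5883 0.0967 0.147 ]
[160 147 142 141 144 143 145 169 190 193 192 194 185  96  54  52  50  49
  50  54]
```

>>> play_rows([
  [0,-0.07,0.15,-0.28],
  [0,0,0.15,0],
  [0,0,0.07,0],
  [0,0,0,0],
])

```text
time_s: 39.87
position: [0.5678, 0.0984, 0.1441]
eef_rot: [0.0, 0.999, -0.052, -0.001]
wrist_force: [0.4, -0.6, 1.0]
width: 0.0302
gripper_force: 0.0
```

>>> play_rows([
  [0,0,0,0],
  [0,0,0,0],
  [0,0,0,0],
  [0,0,0,0],
  [0,0,0,0],
], grip=0)

```text
time_s: 40.28
position: [0.5688, 0.0982, 0.1458]
eef_rot: [0.0, 0.999, -0.052, 0.0]
wrist_force: [-0.2, 0.1, -0.1]
width: 0.0096
gripper_force: 30.0
```

>>> play_rows([
  [0,0.1,-0.02,0],
  [0,0.1,-0.02,0],
  [0,0.1,-0.02,0],
  [0,0.1,-0.02,0],
  [0,0.05,0,0],
  [0,0,0,0],
])

```text
time_s: 40.78
position: [0.5654, 0.0864, 0.1464]
eef_rot: [-0.005, 0.999, -0.051, -0.001]
wrist_force: [2.5, 8.8, -14.1]
width: 0.01
gripper_force: 30.4
```

>>> play_rows([
  [0,-0.12,0,0],
  [0,-0.12,0,0],
  [0,-0.12,-0.01,0],
  [0,-0.12,-0.02,0],
  [0,-0.12,-0.02,0],
  [0,-0.1,-0.01,0],
  [0,0,0,0],
])

```text
time_s: 41.37
position: [0.5666, 0.1022, 0.148]
eef_rot: [0.006, 0.999, -0.053, -0.004]
wrist_force: [-0.0, -6.2, -18.2]
width: 0.0094
gripper_force: 30.1
```

>>> play_rows([
  [0,0.12,0,0],
  [0,0.12,0,0],
  [0,0.12,0,0],
  [0,0.12,0,0],
  [0,0.12,0,0],
  [0,0.1,0,0],
  [0,0,0,0],
])

```text
time_s: 41.95
position: [0.5674, 0.0817, 0.153]
eef_rot: [-0.001, 0.999, -0.052, 0.001]
wrist_force: [-2.0, -0.8, -2.9]
width: 0.0094
gripper_force: 30.0
```

>>> play_rows([
  [0,-0.12,0,0],
  [0,-0.12,0,0],
  [0,-0.12,-0.01,0],
  [0,-0.12,-0.01,0],
  [0,-0.12,-0.01,0],
  [0,-0.1,-0.01,0],
  [0,0,0,0],
])

```text
time_s: 42.53
position: [0.5701, 0.1105, 0.1531]
eef_rot: [-0.001, 0.999, -0.051, 0.001]
wrist_force: [-2.2, 0.6, -1.2]
width: 0.0093
gripper_force: 30.0
```

```bash
python3 k.py
```

```text
42.6333 [0.5701 0.1096 0.153 ] [-0.6856  0.6055 -2.6749]
right [ 6.5  -0.25] 0.97 [-0.0083  0.0127  0.    ]
front [7.75 0.25] 0.93 [-0.0076  0.0147  0.    ]
left [5.75 1.5 ] 0.97 [-0.0021  0.0142  0.    ]
```

It's free: only its weight is on the wrist. I'll centre it and lift straight up.

>>> play_rows([
  [-0.02,0.1,-0.03,0],
  [-0.02,0.12,-0.08,0],
  [0,0.1,-0.1,0],
  [0,0,-0.12,0],
  [0,0,-0.15,0],
  [0,0,-0.15,0],
  [0,0,-0.12,0],
  [0,0,-0.08,0],
])

```text
time_s: 43.3
position: [0.5672, 0.0962, 0.187]
eef_rot: [-0.0, 0.999, -0.052, 0.001]
wrist_force: [-0.1, 0.3, -1.7]
width: 0.0094
gripper_force: 30.0
```

>>> play_rows([
  [0,0,-0.06,0],
  [0,0,0,0],
  [0,0,0,0],
  [0,0,0,0],
  [0,0,0,0],
  [0,0,0,0],
])

```text
time_s: 43.8
position: [0.5666, 0.0958, 0.188]
eef_rot: [0.0, 0.999, -0.052, -0.0]
wrist_force: [-0.4, -0.0, -1.5]
width: 0.0096
gripper_force: 30.0
```

```bash
python3 k.py; python3 z.py; python3 - <<'E'
from h import *
import pickle
np.set_printoptions(precision=4,suppress=True)
p,q=pickle.load(open("K.pkl","rb"))
cv2.imwrite("pics/f.png",np.hstack([cv2.resize(q["img"][190:340,280:420],(400,429)),cv2.resize(q["img"][170:320,170:310],(400,429))]))
for im in (p,q):
    for n in ("block","jig","tin"):
        for r in nets.boxes_of(im,n)[:1]: print(n,r["score"],w(im,r["xyz"]))
E
```

```text
43.9 [0.5667 0.0958 0.1881] [ 0.9417 -0.4948 -2.4251]
right [ 6.5  -0.25] 0.97 [-0.0083  0.0127  0.    ]
front [7.75 0.25] 0.94 [-0.0076  0.0147  0.    ]
left [5.75 1.5 ] 0.97 [-0.0021  0.0142  0.    ]
[0.5667 0.0959 0.1881] [ 0.2914 -0.4186 -2.6562]
orange [344 234  23  34 536]
foot corner [0.5828 0.1104 0.0882] expected xy [0.5828 0.112 ]
block 0.76 [0.5767 0.0947 0.1475]
jig 0.79 [0.5794 0.0946 0.0119]
block 0.81 [0.5788 0.0981 0.1286]
jig 0.64 [0.589  0.1108 0.0187]
tin 0.57 [ 0.5416 -0.274   0.0715]
```

View pics/f.png

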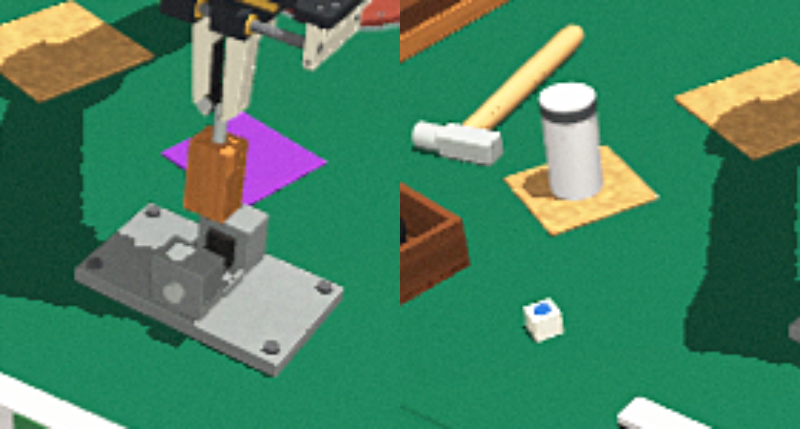

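The block hangs upright (crop (215,175)) with its foot about 3 cm above the cheek tops. The jig is flat and the tin is on the mat. Handing in.

```bash
python3 -c "
from rig import job
print(job.sign_off())"
```

```text
the job is handed in; nothing more can be done
None
```

I handed the job in at about 44 s: the tin stands upright on the small cork mat, and the freed block hangs by its bar about 3 cm above the jig. The jig slid about 21 mm left on the first rock (limit 25 mm) and ended about 15 mm off, and I regrasped the slipping bar once before the block came free; the sign-off gave no verdict.

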